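# Close the sample chamber with its nested lids and take off the outer lid

### The job

Lift the two nested lids together off the blue block by the inner lid's white post and lower them, still nested, onto the black sample chamber, without dropping them, so that the inner lid's plug goes into the opening and its plate lies flat on the rim. Then let go of the post, take the orange outer lid by its two ears and lift it alone, level, until its underside is about 10 cm above where it lay, leaving the inner lid seated in the chamber all the while. Finish still holding the outer lid still up there, touching nothing else, and leave the other things on the table alone.

Things in the scene. Friction and masses are not known exactly. Their poses are not given: they have to be found in the camera images.
- chamber: Black sample chamber, fixed to the table: a base flange 120 x 100 x 6 mm carrying an upright rectangular tube, outside 88 (x) x 68 (y) mm, with its open rim 50 mm above the table. Opening 71 (x) x 51 (y) mm, 44 mm deep. Origin: centre of the underside; x along the long side, z up. It stands at any angle up to 0.6 rad, left or right.
- chamber_rim (a point): Centre of the chamber's opening at the level of its rim, 50 mm above the table; axes as the chamber's.
- stand: Blue parking block, fixed, 110 (x) x 90 (y) x 20 mm high, flat on top; the nested lids stand on it at the start. Origin: centre of the underside.
- inner_lid: Inner lid, about 0.3 kg, loose. Origin: centre of its underside; z up, x along its long side. Black plug z 0 to 9 mm, 66 (x) x 46 (y) mm (lowest 4 mm: 62 x 42), drops into the chamber's opening; aluminium plate 90 x 70 mm, z 9 to 15 mm, rests on the rim; white post in the middle. Seated: origin 9 mm below the rim, centred, long side along the chamber's, either way round.
- post_top (a point): Centre of the top of the inner lid's upright white post, 16 x 16 mm square (sides along the lid's x and y), from z = 15 to 69 mm above the inner lid's underside. Lifting by it carries both lids. Nested, it stands 24 mm above the ears and its top is 60 mm above the outer lid's underside.
- outer_lid: Orange outer lid, about 0.12 kg, lying loosely on the inner lid. Origin: centre of its underside; axes as the inner lid's; nested, 9 mm above the inner lid's origin. Rim 102 x 82 mm outside, 94 x 74 inside, z 0 to 6 mm, hangs around the inner plate with 2 mm play; flat top, z 6 to 10 mm, lies on that plate and has a 30 x 30 mm square hole for the post; two ears.
- ears_top (a point): Midway between the outer lid's two ears, at their tops, 36 mm above its underside; axes as the outer lid's. The ears are upright flat tabs, one on each side of the post, 30 mm long in x, 6 mm thick, z 10 to 36 mm, outer faces at y = +-24 mm (48 mm across: grip here), inner faces at y = +-18 mm.
- driver: Bystander, leave alone: red-handled screwdriver, 120 mm long, lying on the table between the two work places, 26 mm high. Origin: on the table under its middle, x towards the tip.
- dish: Bystander, leave alone: round white lidded culture dish with a red top, 94 mm across, 24 mm high. Origin: centre of its underside.
- slide_box: Bystander, leave alone: small green and white slide mailer, 80 x 28 x 22 mm. Origin: centre of its underside.
- lens_post: Bystander, leave alone: small lens on a steel post with a round foot, 40 mm across, 99 mm high. Origin: centre of its underside.
- drop_bottle: Bystander, leave alone: small amber bottle, 36 mm across, 85 mm high. Origin: centre of its underside.
- screw_tray: Bystander, leave alone: grey open screw tray, 100 x 80 x 25 mm. Origin: centre of its underside.
- tissue_box: Bystander, leave alone: brown carton with a white top, 75 x 120 x 50 mm. Origin: centre of its underside.
Things that resemble listed ones, but are neither listed nor needed, are in the scene too. Leave any turquoise or yellow look-alike of the outer_lid alone. Leave any purple look-alike of the chamber alone.

How it is judged:
On the way, in this order (a step that is already met when the one before it is completed fails the run):
1. both lids are lifted off the block together, nested (contact force between inner_lid and stand below 0.05 N and z of inner_lid in the frame of stand above 0.04 m and z of outer_lid in the frame of inner_lid between 0.005 and 0.013 m and angle between outer_lid's own z axis and vertical below 0.1 rad), for 0.1 s.
2. both lids lie nested on the chamber, the inner one seated and still (x of inner_lid in the frame of chamber_rim between -0.005 and 0.005 m and y of inner_lid in the frame of chamber_rim between -0.005 and 0.005 m and z of inner_lid in the frame of chamber_rim between -0.012 and -0.0065 m and angle between inner_lid's own z axis and vertical below 0.06 rad and angle between the x axis of inner_lid and the x axis of chamber, either way round below 0.12 rad and z of outer_lid in the frame of inner_lid between 0.005 and 0.013 m and angle between outer_lid's own z axis and vertical below 0.1 rad and linear speed of inner_lid below 0.02 m/s), for 0.2 s.
At the end, for the whole second after the job is handed in: Inner lid seated in the chamber (centred to 5 mm, underside 6.5-12 mm below the rim, tilt under 0.06, yaw under 0.12 rad), still, touched only by it; fingers hold the outer lid still, within 0.2 rad of level, its underside over 75 mm above the inner lid's, touching nothing else (x of inner_lid in the frame of chamber_rim between -0.005 and 0.005 m and y of inner_lid in the frame of chamber_rim between -0.005 and 0.005 m and z of inner_lid in the frame of chamber_rim between -0.012 and -0.0065 m and angle between inner_lid's own z axis and vertical below 0.06 rad and angle between the x axis of inner_lid and the x axis of chamber, either way round below 0.12 rad and linear speed of inner_lid below 0.02 m/s and z of outer_lid in the frame of inner_lid above 0.075 m and angle between outer_lid's own z axis and vertical below 0.2 rad and linear speed of outer_lid below 0.03 m/s and contact force between the fingers and outer_lid above 1 N and contact force between each of the arm, the fingers, outer_lid and inner_lid below 0.2 N and contact force between outer_lid and chamber below 0.2 N and contact force between outer_lid and stand below 0.2 N); the arm keeps its last pose, push and grip.
It fails at once if the outer lid is parted from the inner lid while the inner lid is not seated in the chamber (z of outer_lid in the frame of inner_lid above 0.016 m and not (x of inner_lid in the frame of chamber_rim between -0.005 and 0.005 m and y of inner_lid in the frame of chamber_rim between -0.005 and 0.005 m and z of inner_lid in the frame of chamber_rim between -0.012 and -0.0065 m and angle between inner_lid's own z axis and vertical below 0.06 rad and angle between the x axis of inner_lid and the x axis of chamber, either way round below 0.12 rad)).
It fails at once if the lids are dropped onto the chamber (let go more than 6 mm above their seat) (horizontal distance between inner_lid and chamber_rim below 0.04 m and z of inner_lid in the frame of chamber_rim above -0.003 m and contact force between the fingers and inner_lid below 0.05 N and contact force between the fingers and outer_lid below 0.05 N).
It fails at once if a bystander is disturbed (moved more than 20 mm) (distance of any of driver, dish, slide_box, lens_post, drop_bottle, screw_tray, tissue_box from where it was at the start of the episode above 0.02 m).
It also fails if it takes over 59 s, if anything falls off the work surface, if the arm or the gripper's body presses on something with over 40 N, if the wrist force passes 120 N, or if a joint passes its speed limit or range.

### The arm

A 6-joint arm with a two-finger parallel gripper is mounted at the origin on the work surface. World frame = base frame: x ahead of the robot, y to its left, z up, the work surface at z = 0. Lengths are in m, angles in rad, forces in N, time in s.
With the tool pointing down it reaches from about 0.3 to 0.775 m from the base axis. Payload 14.6 kg.
Tool frame: the origin (TCP) lies on the centre line of the jaws, within the pads' length; the fingertips stand 19 mm ahead of it and the grasp point (between the pads) is the TCP; z points along the fingers, y is the direction in which the jaws open and shut (so a half turn about z gives the same grasp; the last joint's range is limited). The gripper opens to 94 mm and grips with 3 to 60 N. Pads are 16 mm wide; open, the fingers measure 119 mm over their backs; the gripper's body (75 mm by 177 mm) begins 78 mm behind the grasp point.
Start: joints at [-1.401, 0.3, 1.521, -0, 1.321, -0.067], TCP at [0.129, -0.535, 0.199] pointing down, gripper open.
Joint ranges: [-3.03, 3.03], [-0.79, 2.21], [0.23, 2.52], [-1.04, 4.18], [0, 3.07], [-2.55, 2.55]. Speed limits (rad/s): [2.22, 2.22, 2.57, 3.14, 3.14, 3.14].

### API

Orientations are given as [roll, pitch, yaw] about the fixed x, y, z axes, in that order (R = Rz(yaw) Ry(pitch) Rx(roll)).
In Python, from station import ctrl gives the robot as it stands. The module is installed in compiled form; this text tells all that it offers.
- The arm moves only by the shell command python3 -m creep 'ROWS' [FORCE]. ROWS is a JSON object of lists of equal length, an entry for each row: "translation": the shift along the world's x, y, z in mm, a list of three; "yaw": the turn about the world's z in rad; "gripper": the closure in counts, from 0 (fully open) to 255 (shut). A call has 1 to 5 rows; each row is the pose to reach, as a shift and turn from the pose measured when the call began; what a row does not reach only later rows make up. A row lasts 1/12 s, in which the tool goes at most 41.7 mm and 7.16 degrees, less where a joint would pass 70% of its speed; a pose out of reach is approached as far as the arm can. A call with a gripper value outside its range is refused whole. The fingers move at their own pace and stop on an object; FORCE is the grip in N (left out, the last holds). Time passes only in rows, so rows that repeat a pose let the fingers close. It gives the time, the measured TCP pose, the force and the opening at its end, in the units of the state.
- ctrl.get_obs(): the state, without advancing time (a new reading comes with each control period).
- ctrl.camera(name): name is "side" or "top"; returns a dict with "pixels" (420x560x3 uint8, red, green, blue), "depth" (420x560 float32, m along the optical axis (not along the pixel's ray), 0 where there is no reading), "fx", "fy", "cx", "cy" (pixels), "R" (3x3) and "t" (3): a world point X has camera coordinates R X + t. Camera axes: x right, y down, z forward; pixel columns grow to the right and rows downward; lengths in m; the calibration is good to about 2 mm. A picture is of the moment at which its call begins.
- ctrl.hand_in(): hands the job in, once; it reports no verdict.
The state is a dict: "time_s": time; "qpos": joint angles; "joint_vel": joint speeds; "tau": joint torques, N m; "ee_pos": TCP position; "eef_rot": TCP orientation; "force": force on the tool from outside, world axes, zero at the start; "moment": the same for the moment, N m; "grip_width": finger opening in m.
Only numpy, scipy, OpenCV 4.12 (cv2) and the standard library are available. Lean on these libraries where they do the work, as an engineer would, in place of code of your own. Each camera call takes 0.05 s, during which the arm holds its last target. There are 200 camera calls.

## Working session

There is one attempt and no reset: what is moved stays moved. The work goes in short steps, Python scripts to look and compute and a shell command to move; the robot and the scene stay as the last step left them, time stands still between calls to the robot, and variables do not carry over. Pictures are saved under pics/ and viewed, about 8 in all and at most 12, crops included, and the job is handed in when it is done.

```bash
mkdir -p pics
python3 - <<'E'
from station import ctrl
import cv2,numpy as np
for n in("top","side"):
    c=ctrl.camera(n); cv2.imwrite(f"pics/{n}0.png",c["pixels"][:,:,::-1]); np.savez(f"{n}0.npz",**c)
    print(n,c["fx"],c["fy"],c["cx"],c["cy"],np.round(c["R"],3).tolist(),c["t"])
print(ctrl.get_obs())
E
```

```text
top 430.3181148479738 430.3181148479738 280.5073552385486 203.5417278224625 [[0.015, -1.0, -0.01], [-0.997, -0.014, -0.077], [0.077, 0.011, -0.997]] [0.00211506 0.57643697 1.17503587]
side 470.2623498187164 470.2623498187164 282.8414022263703 207.14962242836071 [[-0.859, -0.513, -0.011], [-0.295, 0.512, -0.807], [0.419, -0.69, -0.59]] [0.49032218 0.24557671 1.14332839]
{'time_s': 0.1, 'qpos': array([-1.40058782e+00,  3.00427970e-01,  1.52151930e+00,  3.70364884e-06,
        1.32069481e+00, -6.66062851e-02]), 'joint_vel': array([ 0.00019514, -0.00138713,  0.00143325, -0.00103586,  0.00011795,
       -0.00018851]), 'tau': array([ 9.56664808e-04, -5.32643723e+01, -3.53283799e+01,  7.09592854e-02,
        2.35332007e-02, -3.94556946e-05]), 'ee_pos': array([ 0.12898787, -0.53441221,  0.19863613]), 'eef_rot': array([-3.14054580e+00, -7.34258600e-05,  2.36813837e-01]), 'force': array([-0.28158441, -0.45688668,  0.59077693]), 'moment': array([ 0.0055875 , -0.03166446, -0.0130782 ]), 'grip_width': 0.09399637192007566}
```

View pics/top0.png

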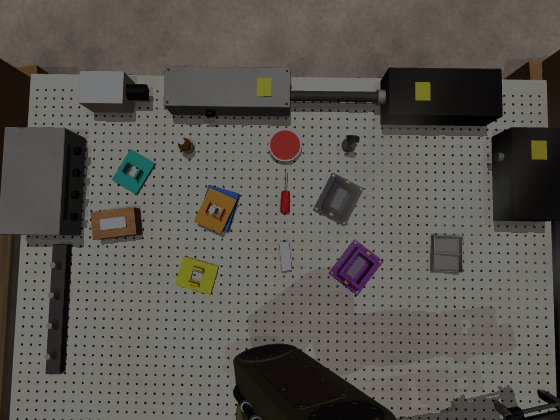

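View pics/side0.png

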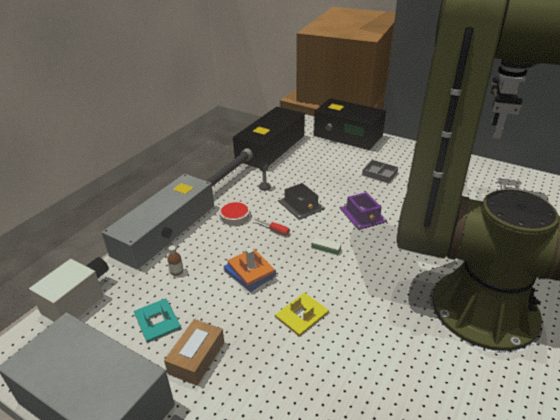

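The top view shows the orange lid on its blue block at about (216,210), the black chamber at (338,198), and look-alikes in turquoise (133,171), yellow (197,275) and purple (356,267). The screwdriver (285,200) lies between the block and the chamber. The side view agrees: lids (250,268), chamber (300,200).

```bash
cat > h.py <<'E'
import numpy as np,cv2
def cloud(c):
    v,u=np.mgrid[:420,:560]; d=c["depth"].astype(float)
    p=np.stack([(u-c["cx"])/c["fx"]*d,(v-c["cy"])/c["fy"]*d,d],-1)
    return (p-c["t"])@c["R"], cv2.cvtColor(c["pixels"],cv2.COLOR_RGB2HSV), d>0
def rect(P):
    (x,y),(w,h),a=cv2.minAreaRect((P[:,:2]*1000).astype(np.float32))
    if w<h: w,h,a=h,w,a+90
    return f"c=({x:.1f},{y:.1f}) {w:.1f}x{h:.1f} yaw={(np.radians(a)+np.pi/2)%np.pi-np.pi/2:.3f} n={len(P)}"
def near(W,x,y,r): return np.hypot(W[...,0]-x,W[...,1]-y)<r
E
cat > m.py <<'E'
import sys; from h import *
for n in("top","side"):
    c=np.load(f"{n}0.npz"); W,H,ok=cloud(c); z=W[...,2]
    org=ok&(H[...,0]>5)&(H[...,0]<16)&(H[...,1]>150)&(H[...,2]>80)
    if n=="top":
        L=W[210,215];C=W[198,338];print(L,C)
    o=org&near(W,L[0],L[1],.08); 
    print(n,"zhist orange",np.histogram(z[o],np.arange(0.0,.1,.005))[0])
    m=o&(abs(z-.039)<.006); print(" top plate",rect(W[m]))
    m=o&(z>.055); print(" ears",rect(W[m]), z[m].max())
    m=ok&near(W,L[0],L[1],.04)&(z>.073);print(" post",rect(W[m]) if m.sum()>3 else m.sum(), W[m].mean(0),z[m].max())
    b=ok&(H[...,0]>100)&(H[...,0]<120)&(H[...,1]>150)&near(W,L[0],L[1],.09);print(" blue",rect(W[b&(abs(z-.02)<.005)]))
    k=ok&near(W,C[0],C[1],.09);print(n,"zhist chamber",np.histogram(z[k],np.arange(-.01,.1,.005))[0])
    print(" rim",rect(W[k&(abs(z-.05)<.006)]), " flange", rect(W[k&(abs(z-.006)<.004)&(H[...,2]<70)]),z[k&(abs(z-.05)<.006)].mean())
    for nm,(u,v) in dict(driver=(285,200),dish=(285,146),lens=(350,143),bottle=(185,146),slide=(286,255),tissue=(115,222)).items():
        if n=="top": print(nm,W[v,u].round(3))
E
python3 m.py
python3 - <<'E'
import cv2
a=cv2.imread("pics/top0.png")[170:245,180:375]
b=cv2.imread("pics/side0.png")[175:300,210:350]
cv2.imwrite("pics/c0.png",cv2.vconcat([cv2.resize(a,(780,300),interpolation=2),cv2.resize(b[:,:],(780,300),interpolation=2)]))
E
```

```text
[0.55214322 0.18250331 0.08294142] [ 0.59566808 -0.15145842  0.00447724]
top zhist orange [ 0  0  0  0  0  0  6 31 20  0  0  0  1  0  0  0  0  0  0]
 top plate c=(553.3,188.0) 53.2x40.5 yaw=1.125 n=57
 ears c=(532.0,174.7) 0.0x0.0 yaw=0.000 n=1 0.06150395528132169
 post c=(554.4,189.9) 16.2x14.3 yaw=1.119 n=42 [0.554003   0.18909053 0.08784873] 0.09331112043333074
 blue c=(562.2,185.1) 108.7x89.3 yaw=-0.268 n=189
top zhist chamber [  20  730 1128  675  132   26    8   13   42   19   22  166  162    5
    0    0    0    0    0    0    0]
 rim c=(594.0,-151.3) 88.1x67.8 yaw=-0.458 n=339  flange c=(597.6,-150.3) 156.2x149.9 yaw=0.008 n=742 0.04989095131601006
driver [ 0.586 -0.002  0.024]
dish [0.739 0.    0.023]
lens [ 0.744 -0.178  0.048]
bottle [0.727 0.273 0.06 ]
slide [ 0.434 -0.007  0.021]
tissue [0.517 0.457 0.057]
side zhist orange [  0   0   0   0   0   0   3 396 153   2   3   1  14  22   0   2   0   0
   0]
 top plate c=(554.3,193.4) 104.6x82.9 yaw=-0.417 n=552
 ears c=(556.0,193.0) 47.3x33.5 yaw=1.158 n=39 0.07862073436100102
 post c=(553.6,193.4) 22.0x17.7 yaw=-0.430 n=67 [0.55322026 0.19560617 0.08407297] 0.09169380463306588
 blue c=(606.0,216.8) 32.0x5.1 yaw=-0.365 n=13
side zhist chamber [  2 315 365 211  71  59  55  65  78  66  78 141  71   0   0   0   0   0
   0   0   0]
 rim c=(594.4,-148.0) 94.5x73.6 yaw=-0.464 n=230  flange c=(585.1,-146.2) 103.0x85.7 yaw=-0.479 n=71 0.04873726573731248
```

View pics/c0.png

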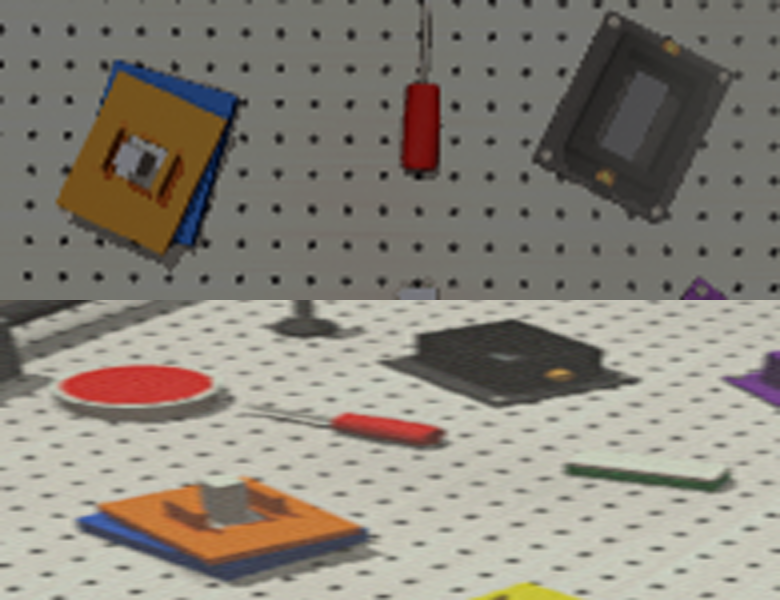

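The close-up shows the ears on either side of the post across the lid's short side. The lids and chamber point nearly the same way. I'll refine the lid measurement and make the first transit moves.

```bash
python3 - <<'E'
from h import *
for n in("top","side"):
    c=np.load(f"{n}0.npz"); W,H,ok=cloud(c); z=W[...,2]
    o=ok&near(W,.554,.191,.08)&(H[...,0]>4)&(H[...,0]<25)&(H[...,1]>120)
    print(n,"plate",rect(W[o&(abs(z-.039)<.007)]),"ears",rect(W[o&(z>.056)&(z<.07)]))
E
python3 -m creep '{"translation":[[15,30,0],[30,60,0],[45,90,0],[65,120,0],[85,145,0]],"yaw":[-0.04,-0.08,-0.12,-0.16,-0.2],"gripper":[0,0,0,0,0]}' 
python3 -m creep '{"translation":[[17,29,0],[34,58,0],[51,87,0],[68,116,0],[85,145,0]],"yaw":[-0.04,-0.08,-0.12,-0.16,-0.2],"gripper":[0,0,0,0,0]}'
python3 -m creep '{"translation":[[17,29,0],[34,58,0],[51,87,0],[68,116,0],[85,145,0]],"yaw":[-0.04,-0.08,-0.12,-0.16,-0.2],"gripper":[0,0,0,0,0]}'
python3 -m creep '{"translation":[[17,29,0],[34,58,0],[51,87,0],[68,116,0],[85,145,0]],"yaw":[-0.02,-0.04,-0.06,-0.06,-0.06],"gripper":[0,0,0,0,0]}'
```

```text
top plate c=(554.5,190.7) 101.6x82.8 yaw=-0.420 n=910 ears c=(554.8,190.1) 48.5x28.8 yaw=1.149 n=65
side plate c=(554.5,193.8) 105.9x83.8 yaw=-0.414 n=627 ears c=(555.8,194.0) 48.8x35.3 yaw=1.177 n=68
time_s: 0.52
ee_pos: [0.2143, -0.3875, 0.1984]
eef_rot: [-3.14, 0.0, 0.034]
force: [-0.3, -0.2, -0.5]
grip_width: 0.094
time_s: 0.93
ee_pos: [0.2996, -0.2409, 0.1984]
eef_rot: [-3.14, 0.0, -0.168]
force: [0.9, -0.1, 1.1]
grip_width: 0.0939
time_s: 1.35
ee_pos: [0.385, -0.0942, 0.1984]
eef_rot: [-3.14, 0.0, -0.37]
force: [0.9, -1.1, 0.0]
grip_width: 0.0939
time_s: 1.77
ee_pos: [0.4704, 0.0526, 0.1982]
eef_rot: [-3.14, 0.0, -0.43]
force: [0.3, 0.0, 0.0]
grip_width: 0.0942
```

```bash
python3 -m creep '{"translation":[[21,35,0],[42,70,0],[63,105,0],[84,139,0],[84,139,0]],"yaw":[0.01,0.01,0.01,0.01,0.01],"gripper":[0,0,0,0,0]}'
python3 -m creep '{"translation":[[0,0,-20],[0,0,-40],[0,0,-60],[0,0,-75],[0,0,-75]],"yaw":[0,0,0,0,0],"gripper":[0,0,0,0,0]}'
python3 - <<'E'
from station import ctrl
import cv2
a=ctrl.camera("top");b=ctrl.camera("side")
A=a["pixels"][165:255,150:285,::-1];B=b["pixels"][190:310,170:350,::-1]
cv2.imwrite("pics/c1.png",cv2.vconcat([cv2.resize(A,(440,293),interpolation=2),cv2.resize(B,(440,293),interpolation=2)]))
o=ctrl.get_obs();print(o["ee_pos"],o["eef_rot"])
E
```

```text
time_s: 2.18
ee_pos: [0.5558, 0.1963, 0.1963]
eef_rot: [-3.141, 0.002, -0.416]
force: [-1.5, -0.0, -0.6]
grip_width: 0.0942
time_s: 2.6
ee_pos: [0.5542, 0.1957, 0.1179]
eef_rot: [3.139, 0.006, -0.416]
force: [-0.3, 0.7, -0.1]
grip_width: 0.0937
[0.55568301 0.19611518 0.12148515] [-3.14117678e+00  2.59753560e-03 -4.16412544e-01]
```

View pics/c1.png

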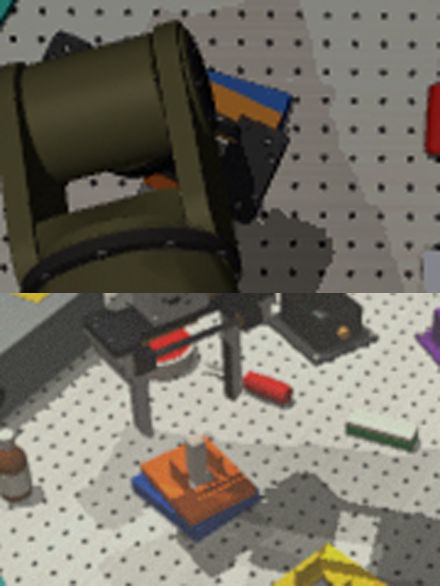

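The top view is mostly hidden by the wrist. The side view shows both open fingertips at about (229,247) and (266,233), above the post. I'll check that against the projection.

Run:
```python
from station import ctrl
from h import *
o=ctrl.get_obs();p=o["ee_pos"];y=o["eef_rot"][2]
c=ctrl.camera("side");j=np.array([np.sin(y),-np.cos(y),0])
for s in(-1,1):
  for r in(.047,.0595):
    X=c["R"]@(p+s*r*j-[0,0,.019])+c["t"];print(s,r,c["fx"]*X[0]/X[2]+c["cx"],c["fy"]*X[1]/X[2]+c["cy"])
W,H,ok=cloud(c);z=W[...,2]
m=ok&near(W,p[0],p[1],.09)&(z>.100)&(z<.150)
n,l,st,ce=cv2.connectedComponentsWithStats(m.astype(np.uint8))
for i in range(1,n):
  if st[i,4]>15:print(st[i],W[l==i].min(0).round(4),W[l==i].max(0).round(4),rect(W[l==i]))
print(p,y)
```

```text
-1 0.047 231.38221630346615 254.1565727375251
-1 0.0595 226.96578590392477 256.1694134694705
1 0.047 263.2377369146825 239.63803998079013
1 0.0595 267.30170704004126 237.78583721482312
[261 225   8   9  47] [0.5225 0.1461 0.1305] [0.5431 0.1601 0.1495] c=(532.9,150.9) 19.4x13.5 yaw=-0.290 n=47
[224 241   8   9  41] [0.566  0.2433 0.1278] [0.5878 0.2566 0.1493] c=(576.1,251.2) 21.4x12.7 yaw=0.198 n=41
[0.55568301 0.19611518 0.12148515] -0.4164125437250008
```

The tips stand roughly 10–15 mm higher than the nominal 19 mm while open, so they probably extend on closing. I'll descend to clear the ears and close gently.

```bash
python3 -m creep '{"translation":[[-1,-3,-10],[-1,-3,-20],[-1,-3,-28],[-1,-3,-33],[-1,-3,-33]],"yaw":[0,0,0,0,0],"gripper":[0,0,0,0,0]}' 20
python3 -m creep '{"translation":[[0,0,0],[0,0,0],[0,0,0],[0,0,0],[0,0,0]],"yaw":[0,0,0,0,0],"gripper":[60,110,140,150,150]}' 20
python3 -m creep '{"translation":[[0,0,0],[0,0,0],[0,0,0],[0,0,0],[0,0,0]],"yaw":[0,0,0,0,0],"gripper":[160,170,180,180,180]}' 20
python3 - <<'E'
from station import ctrl
import cv2
b=ctrl.camera("side")
B=b["pixels"][190:310,170:350,::-1]
cv2.imwrite("pics/c2.png",cv2.resize(B,(540,360),interpolation=2))
o=ctrl.get_obs();print(o["ee_pos"],o["eef_rot"],o["grip_width"],o["force"])
E
```

```text
time_s: 3.17
ee_pos: [0.5545, 0.193, 0.0878]
eef_rot: [-3.142, 0.003, -0.417]
force: [-0.2, -0.2, 0.8]
grip_width: 0.0941
time_s: 3.58
ee_pos: [0.5546, 0.1931, 0.088]
eef_rot: [-3.141, 0.003, -0.416]
force: [0.2, 0.0, -0.4]
grip_width: 0.0641
time_s: 4.0
ee_pos: [0.5546, 0.1931, 0.0881]
eef_rot: [-3.141, 0.003, -0.416]
force: [-0.1, 0.3, -0.5]
grip_width: 0.0308
[0.55459425 0.19310836 0.08803554] [-3.14127069e+00  2.70112528e-03 -4.16430661e-01] 0.0284055947541155 [ 0.45062848  0.51335296 -0.34552651]
```

View pics/c2.png

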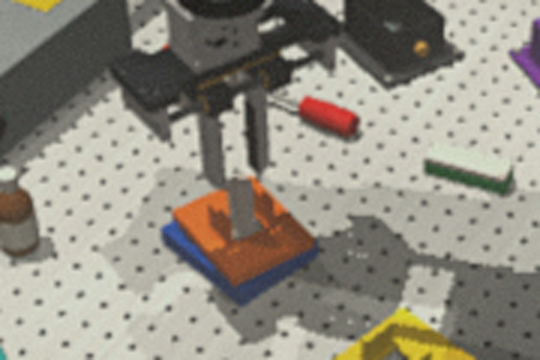

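The fingers straddle the post, but their tips at crop (213,183) and (262,172) appear level with the post's top, higher than expected. I'll measure the tip height.

Run:
```python
from station import ctrl
from h import *
o=ctrl.get_obs();p=o["ee_pos"];y=o["eef_rot"][2]
c=ctrl.camera("side");W,H,ok=cloud(c)
for u in(240,242,257,250):
  print(u,[(v,*(W[v,u]*1000).round().astype(int),H[v,u].tolist()) for v in range(238,260,2)])
j=np.array([np.sin(y),-np.cos(y),0])
for s in(-1,1):
    X=c["R"]@(p+s*.02*j-[0,0,.019])+c["t"];print(s,c["fx"]*X[0]/X[2]+c["cx"],c["fy"]*X[1]/X[2]+c["cy"])
X=c["R"]@[.5546,.193,.089]+c["t"];print(c["fx"]*X[0]/X[2]+c["cx"],c["fy"]*X[1]/X[2]+c["cy"])
```

```text
240 [(238, np.int64(556), np.int64(223), np.int64(150), [21, 19, 92]), (240, np.int64(556), np.int64(224), np.int64(145), [24, 28, 92]), (242, np.int64(556), np.int64(224), np.int64(139), [18, 28, 90]), (244, np.int64(559), np.int64(221), np.int64(129), [17, 21, 85]), (246, np.int64(559), np.int64(223), np.int64(124), [26, 23, 88]), (248, np.int64(560), np.int64(222), np.int64(116), [18, 15, 83]), (250, np.int64(560), np.int64(222), np.int64(110), [26, 14, 128]), (252, np.int64(634), np.int64(130), np.int64(-1), [33, 17, 176]), (254, np.int64(601), np.int64(172), np.int64(39), [12, 137, 197]), (256, np.int64(596), np.int64(180), np.int64(40), [12, 193, 209]), (258, np.int64(574), np.int64(207), np.int64(64), [11, 187, 183])]
242 [(238, np.int64(556), np.int64(216), np.int64(145), [21, 27, 94]), (240, np.int64(556), np.int64(217), np.int64(140), [11, 22, 92]), (242, np.int64(555), np.int64(218), np.int64(135), [24, 14, 91]), (244, np.int64(556), np.int64(217), np.int64(127), [15, 22, 92]), (246, np.int64(556), np.int64(219), np.int64(122), [17, 20, 89]), (248, np.int64(554), np.int64(
[... 1244 characters left out ...]
np.int64(634), np.int64(80), np.int64(-1), [28, 17, 208]), (244, np.int64(627), np.int64(89), np.int64(1), [26, 21, 205]), (246, np.int64(624), np.int64(94), np.int64(-2), [23, 21, 204]), (248, np.int64(559), np.int64(182), np.int64(87), [18, 41, 176]), (250, np.int64(553), np.int64(191), np.int64(89), [21, 36, 98]), (252, np.int64(547), np.int64(199), np.int64(91), [16, 33, 102]), (254, np.int64(547), np.int64(200), np.int64(85), [18, 32, 103]), (256, np.int64(549), np.int64(197), np.int64(75), [10, 30, 101]), (258, np.int64(549), np.int64(198), np.int64(69), [19, 33, 107])]
-1 242.65363817700404 259.2729617952749
1 255.93790718703457 253.06263762375977
248.94707993975916 250.23835502495353
```

By depth, the tips are at z≈0.096, about 27 mm higher than nominal, though their x and y match. Closing here tests it safely: stopping at 16 mm means the post is between the pads.

```bash
python3 -m creep '{"translation":[[0,0,0],[0,0,0],[0,0,0],[0,0,0],[0,0,0]],"yaw":[0,0,0,0,0],"gripper":[195,205,215,225,235]}' 20
python3 -m creep '{"translation":[[0,0,0],[0,0,0],[0,0,0],[0,0,0],[0,0,0]],"yaw":[0,0,0,0,0],"gripper":[235,235,235,235,235]}' 20
python3 - <<'E'
from station import ctrl
import cv2
b=ctrl.camera("side")
B=b["pixels"][210:280,210:300,::-1]
cv2.imwrite("pics/c3.png",cv2.resize(B,(540,420),interpolation=2))
o=ctrl.get_obs();print(o["ee_pos"],o["eef_rot"],o["grip_width"],o["force"])
E
```

```text
time_s: 4.52
ee_pos: [0.5546, 0.1931, 0.088]
eef_rot: [-3.141, 0.003, -0.416]
force: [0.1, 0.0, 0.4]
grip_width: 0.0087
time_s: 4.93
ee_pos: [0.5546, 0.1931, 0.088]
eef_rot: [-3.141, 0.003, -0.416]
force: [0.5, -0.2, -0.3]
grip_width: 0.0076
[0.55459184 0.19309832 0.08803266] [-3.14128426e+00  2.71299610e-03 -4.16399342e-01] 0.007279707951090505 [-0.13925116  0.71285408  0.0309464 ]
```

View pics/c3.png

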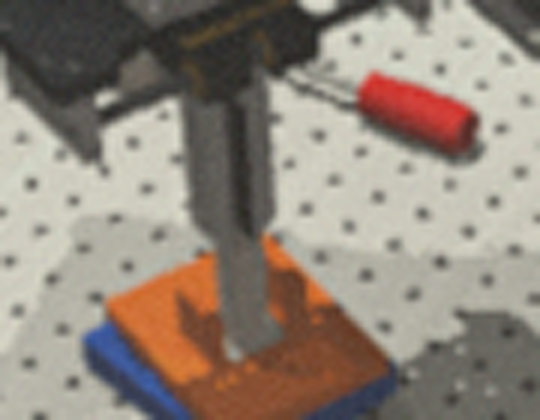

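It closed to 7 mm with nothing between the pads, so the fingertips really are above the post. I'll reopen and descend further, relying on the images and the force reading.

```bash
python3 -m creep '{"translation":[[0,0,0],[0,0,0],[0,0,0],[0,0,0],[0,0,0]],"yaw":[0,0,0,0,0],"gripper":[180,150,150,150,150]}' 20
python3 -m creep '{"translation":[[0,0,-4],[0,0,-9],[0,0,-14],[0,0,-19],[0,0,-22]],"yaw":[0,0,0,0,0],"gripper":[150,150,150,150,150]}' 20
python3 -m creep '{"translation":[[0,0,0],[0,0,0],[0,0,0]],"yaw":[0,0,0],"gripper":[150,150,150]}' 20
cat > tip.py <<'E'
from station import ctrl
from h import *
o=ctrl.get_obs();p=o["ee_pos"];y=o["eef_rot"][2];w=o["grip_width"]/2
c=ctrl.camera("side");W,H,ok=cloud(c)
j=np.array([np.sin(y),-np.cos(y),0])
Q=(W-p);s=Q@j;lx=Q@np.array([np.cos(y),np.sin(y),0])
for sg in(-1,1):
  m=ok&(s*sg>w-.004)&(s*sg<w+.018)&(abs(lx)<.014)&(H[...,1]<45)&(H[...,2]<140)&(W[...,2]>.055)&(W[...,2]<.14)
  z=np.sort(W[m][:,2]);print("finger",sg,"n",m.sum(),"lowest z",z[:8].round(4))
print(p,o["grip_width"],o["force"])
E
python3 tip.py
```

```text
time_s: 5.4
ee_pos: [0.5546, 0.1931, 0.088]
eef_rot: [-3.141, 0.003, -0.416]
force: [0.1, -0.7, 0.0]
grip_width: 0.0367
time_s: 5.82
ee_pos: [0.5543, 0.193, 0.065]
eef_rot: [3.141, 0.004, -0.416]
force: [-0.3, 0.3, -0.6]
grip_width: 0.0388
time_s: 6.07
ee_pos: [0.5543, 0.193, 0.065]
eef_rot: [3.141, 0.003, -0.416]
force: [-0.4, -0.2, 0.5]
grip_width: 0.0387
finger -1 n 125 lowest z [0.0756 0.0797 0.0802 0.0821 0.0826 0.0833 0.0853 0.0859]
finger 1 n 125 lowest z [0.0754 0.0772 0.0774 0.078  0.0812 0.0814 0.0818 0.0826]
[0.55433277 0.19304736 0.06503253] 0.03868936551709464 [-0.44773728 -0.23102275  0.48528138]
```

```bash
python3 -m creep '{"translation":[[0,0,-2],[0,0,-4],[0,0,-5],[0,0,-5],[0,0,-5]],"yaw":[0,0,0,0,0],"gripper":[150,150,150,150,150]}' 40
python3 -m creep '{"translation":[[0,0,0],[0,0,0],[0,0,0],[0,0,0],[0,0,0]],"yaw":[0,0,0,0,0],"gripper":[180,200,215,225,235]}' 40
python3 -m creep '{"translation":[[0,0,0],[0,0,0],[0,0,0],[0,0,0],[0,0,0]],"yaw":[0,0,0,0,0],"gripper":[255,255,255,255,255]}' 40
python3 tip.py
```

```text
time_s: 6.53
ee_pos: [0.5544, 0.193, 0.0601]
eef_rot: [3.141, 0.003, -0.416]
force: [0.4, -0.6, -0.1]
grip_width: 0.039
time_s: 6.95
ee_pos: [0.5542, 0.1929, 0.0599]
eef_rot: [3.141, 0.004, -0.417]
force: [0.1, -1.2, 0.5]
grip_width: 0.0158
time_s: 7.37
ee_pos: [0.5542, 0.1929, 0.0599]
eef_rot: [3.141, 0.004, -0.416]
force: [-0.0, -0.5, -0.3]
grip_width: 0.0155
finger -1 n 152 lowest z [0.0551 0.0559 0.0563 0.0566 0.0614 0.0615 0.0638 0.0659]
finger 1 n 137 lowest z [0.0564 0.0655 0.0698 0.0725 0.0735 0.0741 0.0752 0.0768]
[0.5541686  0.19293098 0.05987904] 0.015543247193500578 [-0.0444528  -0.49193717 -0.296105  ]
```

The post is gripped at 15.5 mm. Lifting.

```bash
python3 -m creep '{"translation":[[0,0,2],[0,0,6],[0,0,12],[0,0,20],[0,0,30]],"yaw":[0,0,0,0,0],"gripper":[255,255,255,255,255]}' 40
python3 -m creep '{"translation":[[0,0,15],[0,0,30],[0,0,45],[0,0,60],[0,0,75]],"yaw":[0,0,0,0,0],"gripper":[255,255,255,255,255]}'
python3 -m creep '{"translation":[[0,0,0],[0,0,0]],"yaw":[0,0],"gripper":[255,255]}'
python3 - <<'E'
from station import ctrl
import cv2
b=ctrl.camera("side")
B=b["pixels"][160:310,170:370,::-1]
cv2.imwrite("pics/c4.png",cv2.resize(B,(600,450),interpolation=2))
o=ctrl.get_obs();print(o["ee_pos"],o["eef_rot"],o["grip_width"],o["force"],o["moment"])
E
```

```text
time_s: 7.83
ee_pos: [0.554, 0.1929, 0.0905]
eef_rot: [3.141, 0.004, -0.416]
force: [-0.2, -0.8, -4.3]
grip_width: 0.0161
time_s: 8.25
ee_pos: [0.554, 0.1929, 0.1674]
eef_rot: [3.141, 0.003, -0.416]
force: [0.6, -0.5, -3.6]
grip_width: 0.0155
time_s: 8.42
ee_pos: [0.5544, 0.1931, 0.1686]
eef_rot: [-3.14, 0.002, -0.416]
force: [0.1, -0.4, -4.4]
grip_width: 0.0157
[0.55393231 0.19292392 0.16741776] [ 3.14152014  0.00318832 -0.41641741] 0.01566802729717026 [ 0.01859271 -0.73647353 -3.90965935] [-0.01618668 -0.03278668  0.00916579]
```

View pics/c4.png

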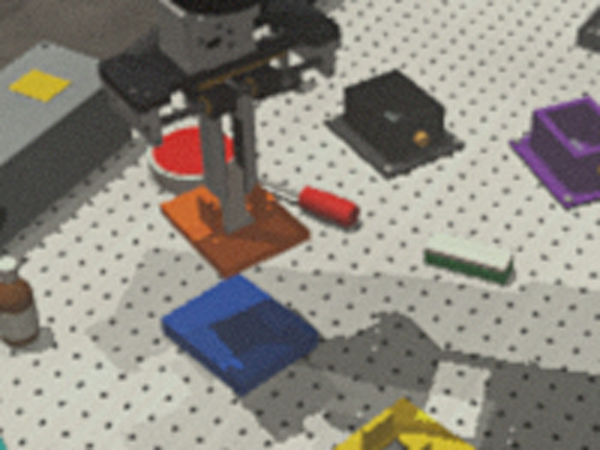

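Both lids hang together and level above the bare blue block (crop (235,230)), and the load of about 4.1 N matches their mass. Moving them over the chamber.

```bash
python3 -m creep '{"translation":[[1,-10,0],[3,-28,0],[6,-48,0],[9,-70,0],[11,-92,0]],"yaw":[-0.01,-0.02,-0.03,-0.045,-0.045],"gripper":[255,255,255,255,255]}' 40
python3 -m creep '{"translation":[[3,-22,0],[6,-45,0],[8,-68,0],[11,-91,0],[13,-112,0]],"yaw":[0,0,0,0,0],"gripper":[255,255,255,255,255]}'
python3 -m creep '{"translation":[[3,-22,0],[6,-44,0],[8,-64,0],[10,-80,0],[12,-92,0]],"yaw":[0,0,0,0,0],"gripper":[255,255,255,255,255]}'
python3 -m creep '{"translation":[[0,0,0],[0,0,0]],"yaw":[0,0],"gripper":[255,255]}'
```

```text
time_s: 8.88
ee_pos: [0.5646, 0.0993, 0.1664]
eef_rot: [3.141, 0.004, -0.463]
force: [-0.0, 0.4, -3.7]
grip_width: 0.0154
time_s: 9.3
ee_pos: [0.5771, -0.0147, 0.1653]
eef_rot: [3.14, 0.006, -0.464]
force: [0.3, 0.5, -4.0]
grip_width: 0.0157
time_s: 9.72
ee_pos: [0.5885, -0.1087, 0.1643]
eef_rot: [3.139, 0.008, -0.465]
force: [-1.1, -0.1, -3.4]
grip_width: 0.0158
time_s: 9.88
ee_pos: [0.588, -0.1092, 0.1634]
eef_rot: [3.139, 0.009, -0.467]
force: [-0.1, 0.3, -4.4]
grip_width: 0.0156
```

```bash
python3 -m creep '{"translation":[[2,-12,0],[4,-26,0],[6,-36,0],[6,-40,0],[6,-40,0]],"yaw":[0.005,0.005,0.005,0.005,0.005],"gripper":[255,255,255,255,255]}' 40
python3 -m creep '{"translation":[[0,0,-10],[0,0,-22],[0,0,-34],[0,0,-44],[0,0,-50]],"yaw":[0,0,0,0,0],"gripper":[255,255,255,255,255]}'
python3 -m creep '{"translation":[[0,0,0],[0,0,0]],"yaw":[0,0],"gripper":[255,255]}'
cat > lid.py <<'E'
import sys;from station import ctrl
from h import *
o=ctrl.get_obs();p=o["ee_pos"];print(p.round(4),o["eef_rot"].round(4),o["grip_width"],o["force"].round(1))
zt=float(sys.argv[1]) # expected z of outer lid top
for n in("side","top"):
    c=ctrl.camera(n);W,H,ok=cloud(c);z=W[...,2]
    m=ok&near(W,p[0],p[1],.085)&(H[...,0]>4)&(H[...,0]<25)&(H[...,1]>110)
    k=m&(abs(z-zt)<.008);print(n,"plate",rect(W[k]) if k.sum()>9 else k.sum(),z[k].mean())
    if k.sum()>50:
        a=np.c_[W[k][:,:2],np.ones(k.sum())];f=np.linalg.lstsq(a,W[k][:,2],rcond=None)[0];print("  slope",f[:2].round(3))
    cv2.imwrite(f"pics/{sys.argv[2]}_{n}.png",c["pixels"][...,::-1])
E
python3 lid.py .092 h
```

```text
time_s: 10.3
ee_pos: [0.594, -0.1503, 0.1633]
eef_rot: [3.139, 0.009, -0.463]
force: [0.4, 0.5, -3.0]
grip_width: 0.0157
time_s: 10.72
ee_pos: [0.5933, -0.1498, 0.1109]
eef_rot: [3.138, 0.012, -0.463]
force: [-0.3, 0.0, -4.5]
grip_width: 0.0156
time_s: 10.88
ee_pos: [0.593, -0.1496, 0.1101]
eef_rot: [3.138, 0.013, -0.462]
force: [-0.5, -0.3, -4.2]
grip_width: 0.0155
[ 0.593  -0.1496  0.1101] [ 3.1383  0.0129 -0.4624] 0.01546559591518427 [-0.5 -0.3 -4.2]
side plate c=(594.3,-146.0) 108.6x85.5 yaw=-0.451 n=376 0.08945784456171643
  slope [-0.003 -0.005]
top plate c=(572.0,-124.6) 56.3x42.8 yaw=1.080 n=51 0.09028656957656112
  slope [0.012 0.009]
```

```bash
python3 -m creep '{"translation":[[0.4,-0.7,-4],[0.4,-0.7,-8],[0.4,-0.7,-12],[0.4,-0.7,-15],[0.4,-0.7,-18]],"yaw":[0,0,0,0,0],"gripper":[255,255,255,255,255]}' 40
python3 -m creep '{"translation":[[0,0,-1],[0,0,-2.5],[0,0,-4],[0,0,-5],[0,0,-5]],"yaw":[0,0,0,0,0],"gripper":[255,255,255,255,255]}'
```

```text
time_s: 11.4
ee_pos: [0.5938, -0.1505, 0.0928]
eef_rot: [3.138, 0.011, -0.463]
force: [-0.2, 0.1, -3.1]
grip_width: 0.0155
time_s: 11.82
ee_pos: [0.5938, -0.1505, 0.0876]
eef_rot: [3.138, 0.012, -0.463]
force: [-0.4, -0.4, -4.4]
grip_width: 0.0155
```

```bash
python3 -m creep '{"translation":[[0,0,-1],[0,0,-2],[0,0,-3],[0,0,-4],[0,0,-4]],"yaw":[0,0,0,0,0],"gripper":[255,255,255,255,255]}' 40
python3 -m creep '{"translation":[[0,0,-0.7],[0,0,-1.4],[0,0,-2],[0,0,-2],[0,0,-2]],"yaw":[0,0,0,0,0],"gripper":[255,255,255,255,255]}' 
python3 lid.py .060 s
```

```text
time_s: 12.23
ee_pos: [0.5937, -0.1504, 0.0834]
eef_rot: [3.138, 0.012, -0.463]
force: [-0.4, -1.2, -3.7]
grip_width: 0.016
time_s: 12.65
ee_pos: [0.5937, -0.1504, 0.0814]
eef_rot: [3.138, 0.012, -0.463]
force: [0.7, 0.2, -4.6]
grip_width: 0.0159
[ 0.5937 -0.1504  0.0814] [ 3.1384  0.0118 -0.4626] 0.0158739764354533 [ 0.7  0.2 -4.6]
side plate c=(594.2,-145.3) 109.1x84.2 yaw=-0.443 n=381 0.06001570622822956
  slope [-0.004 -0.024]
top plate c=(582.8,-104.1) 42.3x9.6 yaw=-0.418 n=48 0.06050453052963767
```

The plug is entering without any side force. I'll feel for the seat.

```bash
python3 -m creep '{"translation":[[0,0,-0.5],[0,0,-1],[0,0,-1.5],[0,0,-1.5]],"yaw":[0,0,0,0],"gripper":[255,255,255,255]}' 40
python3 -m creep '{"translation":[[0,0,-0.5],[0,0,-1],[0,0,-1],[0,0,-1]],"yaw":[0,0,0,0],"gripper":[255,255,255,255]}' 
python3 -c "
import cv2;b=cv2.imread('pics/s_side.png')[140:230,230:350];cv2.imwrite('pics/c5.png',cv2.resize(b,(600,450),interpolation=2))"
```

```text
time_s: 13.08
ee_pos: [0.5939, -0.1506, 0.0811]
eef_rot: [3.138, 0.011, -0.463]
force: [-5.4, 0.2, 7.4]
grip_width: 0.0159
time_s: 13.42
ee_pos: [0.5942, -0.1508, 0.0809]
eef_rot: [3.139, 0.01, -0.463]
force: [-5.4, 0.1, 8.1]
grip_width: 0.0156
```

View pics/c5.png

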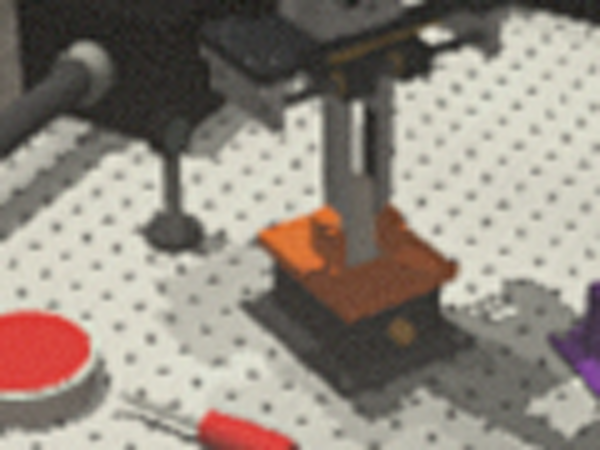

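Contact came at TCP z = 0.081, the height expected for the plate on the rim. The view shows the nested lids flat on the black chamber at crop (360,270). Releasing, then stepping up slightly.

```bash
python3 -m creep '{"translation":[[0,0,0],[0,0,0],[0,0,0],[0,0,0],[0,0,0]],"yaw":[0,0,0,0,0],"gripper":[240,220,190,140,80]}' 40
python3 -m creep '{"translation":[[0,0,0],[0,0,0],[0,0,0],[0,0,0],[0,0,0]],"yaw":[0,0,0,0,0],"gripper":[80,80,80,80,80]}'
python3 lid.py .060 r; python3 -c "
import cv2;b=cv2.imread('pics/r_side.png')[140:230,230:350];cv2.imwrite('pics/c6.png',cv2.resize(b,(600,450),interpolation=2))"
```

```text
time_s: 13.83
ee_pos: [0.5943, -0.1508, 0.0808]
eef_rot: [3.139, 0.01, -0.463]
force: [-0.3, -0.1, 0.1]
grip_width: 0.0324
time_s: 14.25
ee_pos: [0.5943, -0.1508, 0.0809]
eef_rot: [3.139, 0.009, -0.463]
force: [0.1, 0.6, -0.9]
grip_width: 0.0636
[ 0.5943 -0.1508  0.0809] [ 3.1386  0.0095 -0.4626] 0.06360931637379283 [ 0.1  0.6 -0.9]
side plate c=(594.1,-146.3) 108.1x84.0 yaw=-0.473 n=377 0.0595678134503719
  slope [ 0.006 -0.019]
top plate c=(581.0,-101.5) 35.5x10.0 yaw=-0.261 n=43 0.0603056563469563
```

View pics/c6.png

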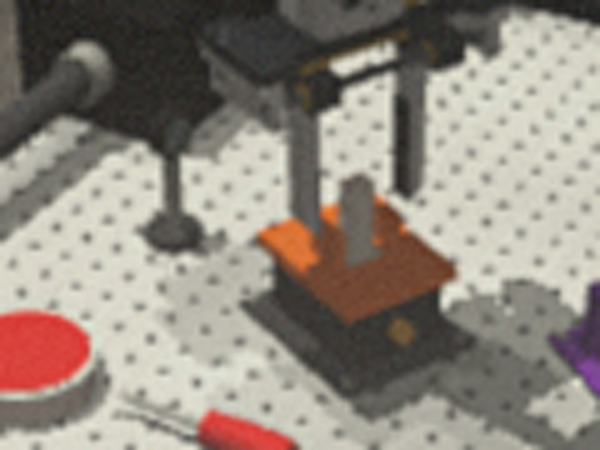

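Released: the lids are seated and flat (outer top at z≈0.060), with the fingers straddling the ears at crop (305,225) and (408,190). Descending and gripping the ears.

```bash
python3 -m creep '{"translation":[[0,0,-5],[0,0,-10],[0,0,-15],[0,0,-19],[0,0,-22]],"yaw":[0,0,0,0,0],"gripper":[80,80,80,80,80]}' 20
python3 -m creep '{"translation":[[0,0,0],[0,0,0],[0,0,0],[0,0,0],[0,0,0]],"yaw":[0,0,0,0,0],"gripper":[95,105,115,125,135]}' 20
python3 -m creep '{"translation":[[0,0,0],[0,0,0],[0,0,0],[0,0,0]],"yaw":[0,0,0,0],"gripper":[145,160,160,160]}' 20
python3 tip.py
```

```text
time_s: 14.77
ee_pos: [0.594, -0.1507, 0.058]
eef_rot: [3.138, 0.01, -0.463]
force: [0.5, 0.0, 0.1]
grip_width: 0.0642
time_s: 15.18
ee_pos: [0.5941, -0.1507, 0.0582]
eef_rot: [3.139, 0.01, -0.463]
force: [0.7, -0.1, 1.1]
grip_width: 0.0482
time_s: 15.52
ee_pos: [0.5941, -0.1507, 0.0582]
eef_rot: [3.139, 0.01, -0.463]
force: [-0.3, 0.0, -0.5]
grip_width: 0.0482
finger -1 n 102 lowest z [0.0697 0.0737 0.0751 0.0762 0.0767 0.0794 0.0811 0.0822]
finger 1 n 83 lowest z [0.0743 0.0767 0.0829 0.0849 0.0859 0.0871 0.0895 0.0899]
[ 0.59410361 -0.15071083  0.05824173] 0.0481706728553906 [-0.32599519  0.01876362 -0.47757799]
```

The ears are held at 48.2 mm. Lifting slowly straight up by 100 mm.

```bash
python3 -m creep '{"translation":[[0,0,2],[0,0,4],[0,0,7],[0,0,11],[0,0,15]],"yaw":[0,0,0,0,0],"gripper":[160,160,160,160,160]}' 20
python3 -m creep '{"translation":[[0,0,7],[0,0,14],[0,0,22],[0,0,31],[0,0,40]],"yaw":[0,0,0,0,0],"gripper":[160,160,160,160,160]}'
python3 -m creep '{"translation":[[0,0,9],[0,0,20],[0,0,30],[0,0,39],[0,0,46]],"yaw":[0,0,0,0,0],"gripper":[160,160,160,160,160]}'
python3 -m creep '{"translation":[[0,0,0],[0,0,0],[0,0,0],[0,0,0],[0,0,0]],"yaw":[0,0,0,0,0],"gripper":[160,160,160,160,160]}'
python3 lid.py .16 f
python3 - <<'E'
from h import *
b=cv2.imread('pics/f_side.png')[110:230,220:380];cv2.imwrite('pics/c7.png',cv2.resize(b,(640,480),interpolation=2))
from station import ctrl
for n in("side","top"):
    W,H,ok=cloud(ctrl.camera(n));z=W[...,2];k=ok&near(W,.594,-.150,.06)
    m=k&(abs(z-.056)<.006)
    print(n,"inner plate",rect(W[m]),z[m].mean());m=k&(z>.09)&(z<.116)&near(W,.594,-.15,.02)
    if m.sum()>3: print(" post",rect(W[m]),z[m].max())
E
```

```text
time_s: 15.98
ee_pos: [0.5942, -0.1507, 0.0737]
eef_rot: [3.139, 0.01, -0.463]
force: [-1.2, 0.5, -1.3]
grip_width: 0.0476
time_s: 16.4
ee_pos: [0.5942, -0.1507, 0.1149]
eef_rot: [3.139, 0.009, -0.463]
force: [0.6, 0.6, -0.8]
grip_width: 0.048
time_s: 16.82
ee_pos: [0.5944, -0.1508, 0.1623]
eef_rot: [3.139, 0.009, -0.463]
force: [-0.4, 0.1, -1.8]
grip_width: 0.0475
time_s: 17.23
ee_pos: [0.5942, -0.1508, 0.1617]
eef_rot: [3.139, 0.009, -0.463]
force: [-0.8, 0.5, -1.7]
grip_width: 0.0476
[ 0.5942 -0.1508  0.1617] [ 3.1386  0.0095 -0.4626] 0.047579166660638515 [-0.8  0.5 -1.7]
side plate c=(594.5,-146.5) 109.1x85.5 yaw=-0.419 n=383 0.1629934134360341
  slope [ 0.006 -0.003]
top plate c=(568.0,-135.8) 81.5x32.6 yaw=1.232 n=111 0.16351569319822043
  slope [-0.001  0.005]
side inner plate c=(595.4,-149.5) 96.2x73.9 yaw=-0.468 n=352 0.055623076977835195
 post c=(594.8,-147.4) 21.8x19.1 yaw=-0.471 n=55 0.11363361800270544
top inner plate c=(578.7,-136.7) 71.1x6.9 yaw=-1.278 n=13 0.05583001349780632
 post c=(588.6,-150.4) 12.8x4.1 yaw=0.936 n=10 0.11292389646012897
```

View pics/c7.png

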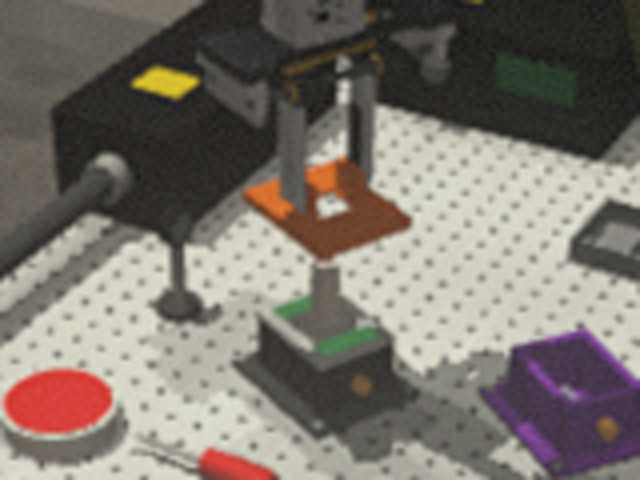

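The outer lid is held level about 10 cm up at crop (330,205). The inner lid lies seated in the chamber at crop (325,320), with its plate top at z = 0.0556 (0.056 expected) and centred to about 1–2 mm. Handing in.

```bash
python3 -c "
from station import ctrl
o=ctrl.get_obs();print(o['time_s'],o['grip_width'],o['joint_vel'].round(4));print(ctrl.hand_in())"
```

```text
17.4333 0.04786411715680952 [ 0.0013 -0.0026 -0.0013  0.0006  0.0006  0.0003]
the job is handed in; nothing more can be done
None
```

The job is handed in at 17.4 s. The inner lid is seated in the chamber, and the gripper is holding the orange outer lid still about 10 cm above it. No verdict was reported.

**What I did:** I lifted both lids by the post at 40 N grip. The load read about 4 N, which fits both lids together. I lowered them into the chamber until the plate met the rim at the expected height (12 N contact), then released the post. I then gripped the ears at 20 N and raised the outer lid about 103 mm.

**Last checks:**
- **Inner lid:** its plate top is at z = 0.0556 m, against 0.056 expected. It is centred within about 2 mm of the chamber by the side camera, with yaw −0.468 against −0.461 rad for the chamber.
- **Outer lid:** its top is at z ≈ 0.163 m and its slope is under 0.01 rad. The opening is 48 mm and the load about 1.7 N (noisy; about 1.2 N expected).
- **Bystanders:** I measured none of them at the end. The driver, dish and lens post look unmoved in the last picture.

**Disagreements:**
- The camera showed the fingertips about 8 mm behind the reported TCP, not 19 mm ahead. A test close missed the post, so I set the gripping heights from the images.
- The two cameras differed by about 3 mm in y.
- The side camera put the outer lid about 2 mm off the chamber's centre in y, while the inner plate measured 1–2 mm.
- The top view was mostly blocked by the wrist at the end, so its readings there are not reliable.

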